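Bed in a carbon brush on the hand-cranked slip-ring rig and park it at the pointer

TASK

Bed in the new carbon brush on the slip-ring rig: crank it clockwise (seen from above) by its black handle until the flywheel with the copper track, under the blue plate, turns at 20 turns a minute, keep the flywheel between 17 and 23 turns a minute for at least 6 seconds, and never let it run above 30. Then bring the flywheel to rest with its red line at the yellow pointer, let go of the handle and draw the hand clear; keep your hand off the flywheel and the brush, and leave the other things on the bench where they are.

Things in the scene. Friction and masses are not known exactly. Their poses are not given: they have to be found in the camera images.
- rig: slip-ring rig, bolted down: grey base plate 290 x 290 mm, bearing pedestal, above it, on one vertical axis, the flywheel (lower) and the blue drive plate (upper). Origin at table level on the axis; its +x points from the axis to the yellow pointer; the brass brush holder stands over the track on its -y side. Place and yaw differ from run to run, but it does not move
- axis_top (a point): point on the rig's vertical axis, 110 mm above the table. The blue drive plate there is 152 mm in diameter, 10 mm thick, its top face 99 mm above the table; the hub cap, 44 mm wide, ends at 109 mm. The plate with its handle has an inertia of 0.0017 kg m2
- pointer_tip (a point): tip of the fixed yellow pointer, 132 mm from the axis, at 82 mm height (pointer and bracket 34 mm wide, from 132 to 163 mm off the axis, nothing higher than 82 mm). Its axes are those of the rig: x straight out from the axis, y along the flywheel's rim
- wheel_mark (a point): outer end of the red line on the flywheel, 128 mm from the axis, at 85 mm height. The line is 17 mm long, 14 mm wide and radial, on the steel band outside the copper track and down the rim; its own x axis points outward along the line. Short black ticks stand every 30 degrees on the same band
- wheel (a joint): angle of the flywheel in rad: 0 when the red line is at the pointer, growing clockwise seen from above, counting on over several turns (red line at the pointer again at every multiple of 2 pi). 20 turns a minute is 2.09 rad/s, 17 to 23 is 1.78 to 2.41 rad/s
- flywheel: copper-faced steel flywheel 260 mm in diameter, 10 mm thick, underside 74 mm, top 84 mm above the table; copper contact track out to 112 mm from the axis. Nominal inertia about the axis 0.0355 kg m2 (4.2 kg), varies by some 30 %. Its bearing drags with 0.004 N m dry friction plus 0.004 N m per rad/s, the brush adds to that; once stopped it stays where it is
- drive_plate (a joint): angle of the blue plate relative to the flywheel, rad, growing clockwise from above; at 0 the handle stands over the red line. The plate turns freely on the flywheel's spindle; its magnets drag the flywheel without touching: torque about 0.035 N m per rad/s of speed difference (plus 0.0005 N m dry). So the flywheel lags, follows with a time constant of about 0.9 s, and a slower plate brakes it
- handle_mid (a point): middle of the black revolving handle (upright round grip, 29 mm in diameter, from 111 to 177 mm above the table) on the blue plate, 60 mm from the axis; this point is at 150 mm height. The handle revolves freely on its own pin, so the hand may keep its orientation while it goes round. The start angle differs from run to run
- brush: black carbon brush with steel load cap, 32 x 24 mm, 27 mm high, loose in a brass holder (top of the holder 103 mm, of the brush 111 mm above the table), resting by its own weight (nominally 45 g) on the copper track, 98 mm from the axis; origin at its underside. Its rubbing adds nominally 0.03 N m of dry drag to the flywheel; from run to run it may be half or double
- spare_ring: bystander: spare black and brass slip ring, 78 mm in diameter, 44 mm high, loose; origin at the centre of its underside
- screwdriver: bystander: screwdriver 180 mm long with yellow handle, loose, lying on the bench
- red_bin: bystander: red parts bin 200 x 280 x 85 mm holding metal connectors, loose; origin at the centre of its underside

How it is judged:
By the outcome, as a careful person would: the job done as asked, in the order asked, and still so for the second after the job is handed in, with the robot touching nothing.
It also fails if it takes over 64 s, if anything falls off the work surface, if the arm or the gripper's body presses on something with over 40 N, if the wrist force passes 120 N, or if a joint passes its speed limit or range.

ROBOT

A 6-joint arm with a two-finger parallel gripper is mounted at the origin on the work surface. World frame = base frame: x ahead of the robot, y to its left, z up, the work surface at z = 0. Lengths are in m, angles in rad, forces in N, time in s.
With the tool pointing down it reaches from about 0.375 to 0.9 m from the base axis. Payload 3.1 kg.
Tool frame: the origin (TCP) lies midway between the tips of the shut fingers; the grasp point (between the pads) lies 19 mm behind it; z points along the fingers, y is the line along which they close (so a half turn about z gives the same grasp; the last joint's range is limited). The gripper opens to 87 mm and grips with 3 to 60 N. Pads are 19 mm wide; open, the fingers measure 117 mm over their backs; the gripper's body (75 mm by 190 mm) begins 51 mm behind the grasp point.
Start: joints at [0.982, 0.527, 1.433, -0, 1.181, -0.178], TCP at [0.25, 0.573, 0.223] pointing down, gripper open.
Joint ranges: [-3.08, 3.08], [-0.75, 2.2], [0.22, 2.44], [-1.43, 4.57], [0, 2.65], [-2.85, 2.85]. Speed limits (rad/s): [2.79, 2.79, 3.14, 3.14, 3.14, 3.14].

INTERFACE

Orientations are given as a unit quaternion [x, y, z, w].
In Python, from rig import robot gives the robot as it stands.
- The arm moves only by the shell command python3 -m jog 'ROWS' [FORCE]. ROWS is a JSON object of lists of equal length, an entry for each row: "dp": the shift along the tool's x, y, z in mm, a list of three; "delta_rot": the turn, a rotation vector about the tool's x, y, z in rad, a list of three; "gripper": the opening, from -1 (shut) to 1 (fully open). A call has 1 to 12 rows; each row is the pose to reach, as a shift and turn from the pose commanded when the call began, along the tool's axes at that moment; what a row does not reach only later rows make up. A row lasts 1/10 s, in which the tool goes at most 50 mm and 8.59 degrees, less where a joint would pass 70% of its speed; a pose out of reach is approached as far as the arm can. A call with a gripper value outside its range is refused whole. The fingers move at their own pace and stop on an object; FORCE is the grip in N (left out, the last holds). Time passes only in rows, so rows that repeat a pose let the fingers close. It gives the time, the measured TCP pose, the force, the opening and the grip force at its end, in the units of the state.
- robot.get_obs(): the state, without advancing time (a new reading comes with each control period).
- robot.camera(name): name is "side" or "top" or "wrist"; returns the picture (420x560x3 uint8, red, green, blue); there is no depth.
- robot.camera_model(name): a dict with "fx", "fy", "cx", "cy" (pixels), "xyz" and "orientation" of the camera in the world; the wrist camera has in their place "T_tool_cam" (4x4, takes a point from camera to tool coordinates, whose origin is the TCP and whose axes are the flange's). Camera axes: x right, y down, z forward; pixel columns grow to the right and rows downward; lengths in m; the calibration is good to about 2 mm. The wrist camera is an equidistant fisheye: a pixel r from the principal point sees the ray r / f radians off the axis. A picture is of the moment at which its call begins: read the wrist's pose just before it. camera_model takes no time and is no camera call.
- robot.hand_in(): hands the job in; it is judged then, once.
Trained networks look in the newest picture that a camera, given by its name, has taken for a name from the list of things; names that differ only in an ending like _2 or _b are one class to them, and where a whole thing is asked for, a point or a joint stands for the part that bears it (a point fixed in the world has none). Each returns a list of dicts, best first, with "score" (0 to 1); they miss things now and then, are a little off and sometimes report something else, mostly with a low value. They report only what shows in the picture. A call takes as long as a camera call.
- robot.search_frame(name, camera): "rect" ([left, top, right, bottom] in pixels, round what is visible of it).
The state is a dict: "time": time; "q": joint angles; "joint_velocities": joint speeds; "joint_torque": joint torques, N m; "position": TCP position; "tool_rot": TCP orientation; "ft_force": force on the tool from outside, world axes, zero at the start; "moment": the same for the moment, N m; "grip_width": finger opening in m; "grip_force": force on a finger pad.
Only numpy, scipy, OpenCV 4.12 (cv2) and the standard library are available. Lean on these libraries where they do the work, as an engineer would, in place of code of your own. Each camera call takes 0.05 s, during which the arm holds its last target. There are 200 camera calls.

## Working session

There is one attempt and no reset: what is moved stays moved. The work goes in short steps, Python scripts to look and compute and a shell command to move; the robot and the scene stay as the last step left them, time stands still between calls to the robot, and variables do not carry over. Pictures are saved under pics/ and viewed, at most 10 in all, crops included, and the job is handed in when it is done.

```bash
ls; mkdir -p pics
cat > h.py <<'E'
import numpy as np, cv2
from scipy.spatial.transform import Rotation as R
from rig import robot
def snap(n): 
    im=robot.camera(n); return im
def save(im,f): cv2.imwrite('pics/'+f,cv2.cvtColor(im,cv2.COLOR_RGB2BGR))
E
python3 - <<'E'
from h import *
print(robot.get_obs())
a=snap('top');b=snap('side')
save(np.vstack([a]),'top.png');save(b,'side.png')
for n in('top','side'):print(n,robot.camera_model(n))
for n in('handle_mid','wheel_mark','pointer_tip','axis_top'):
  for c in('top','side'):
    print(n,c,robot.search_frame(n,c)[:2])
E
```

```text
pics
{'time': 0.0, 'q': array([ 9.81489392e-01,  5.28456016e-01,  1.43391204e+00,  4.03173826e-06,
        1.18136379e+00, -1.78510647e-01]), 'joint_velocities': array([-1.75972584e-03,  4.04046769e-04, -1.83002669e-03, -6.16893532e-04,
       -3.09385012e-05, -1.34711026e-04]), 'joint_torque': array([-1.38964402e-03, -4.40049469e+01, -1.76588380e+01,  6.31736079e-02,
        5.82755136e-02, -1.60898462e-04]), 'position': array([0.24915367, 0.57239596, 0.22157476]), 'tool_rot': array([ 2.03957585e-01,  9.78979141e-01, -9.91041722e-04, -4.02343934e-04]), 'ft_force': array([-0.59804135, -0.72475106, -0.19997373]), 'moment': array([-0.01828097, -0.03215659,  0.03801031]), 'grip_force': 0.0, 'grip_width': 0.0869415163775495}
top {'fx': 421.3734020544323, 'fy': 421.3734020544323, 'cx': 270.06892522543717, 'cy': 204.68765657673342, 'xyz': array([0.44046762, 0.0313357 , 1.40970886]), 'orientation': array([ 0.71292426, -0.69877035,  0.03499278, -0.04727054])}
side {'fx': 391.3129887407274, 'fy': 391.3129887407274, 'cx': 281.1681779071107, 'cy': 213.1190463129391, 'xyz': array([ 0.50387396, -0.82455541,  0.68291155]), 'orientation': array([ 0.87947781, -0.04030558,  0.01602937, -0.47395917])}
handle_mid top [{'rect': [293.7, 207.7, 304.4, 217.0], 'score': 0.66}]
handle_mid side [{'rect': [278.1, 206.8, 287.6, 228.9], 'score': 0.57}]
wheel_mark top [{'rect': [269.2, 186.3, 352.7, 265.2], 'score': 0.55}]
wheel_mark side [{'rect': [216.6, 221.5, 324.0, 290.1], 'score': 0.7}, {'rect': [197.3, 200.6, 336.9, 325.5], 'score': 0.18}]
pointer_tip top [{'rect': [255.1, 172.2, 363.8, 287.0], 'score': 0.57}]
pointer_tip side [{'rect': [191.1, 199.7, 334.3, 328.6], 'score': 0.8}, {'rect': [238.6, 204.5, 302.6, 272.3], 'score': 0.36}]
axis_top top [{'rect': [254.4, 170.3, 366.9, 284.1], 'score': 0.75}]
axis_top side [{'rect': [191.2, 206.1, 336.5, 328.1], 'score': 0.81}, {'rect': [214.6, 219.3, 321.8, 293.5], 'score': 0.36}]
```

Run:
```python
import cv2
a=cv2.imread('pics/top.png');b=cv2.imread('pics/side.png')
cv2.imwrite('pics/tc.png',cv2.resize(a[160:300,235:390],None,fx=4,fy=4,interpolation=cv2.INTER_CUBIC))
```

```text
(no output)
```

View pics/top.png

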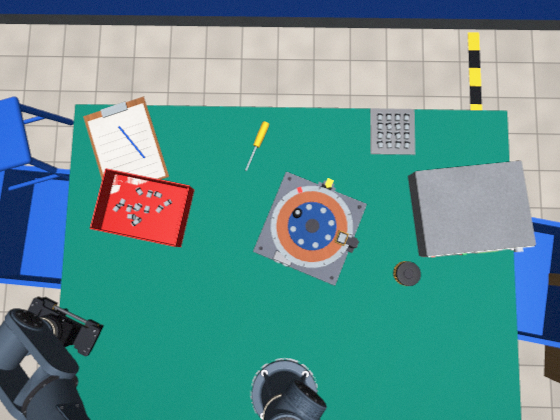

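View pics/tc.png

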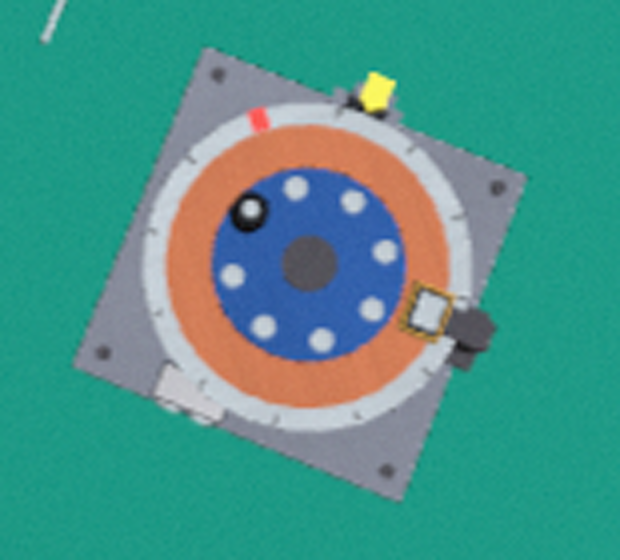

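View pics/side.png

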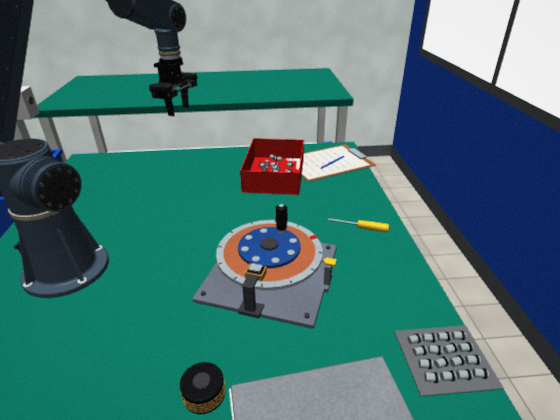

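The top view shows the rig with its hub at about (312,226), the pointer at (329,183), the red line at (300,190), the handle at (298,212) and the brush on the right at (342,238). In the side view the handle is at (282,217) and the pointer at (329,262). Next I'll measure these precisely.

```bash
cat >> h.py <<'E'
CM={n:robot.camera_model(n) for n in('top','side')}
def proj(n,P):
    m=CM[n];p=(np.atleast_2d(P)-m['xyz'])@R.from_quat(m['orientation']).as_matrix()
    return np.c_[m['fx']*p[:,0]/p[:,2]+m['cx'],m['fy']*p[:,1]/p[:,2]+m['cy']]
def back(n,uv,z):
    m=CM[n];d=R.from_quat(m['orientation']).apply([(uv[0]-m['cx'])/m['fx'],(uv[1]-m['cy'])/m['fy'],1])
    return m['xyz']+d*(z-m['xyz'][2])/d[2]
E
python3 - <<'E'
from h import *
for n in('top','side'):
    im=cv2.imread(f'pics/{n}.png')[:,:,::-1].astype(int);r,g,b=im[...,0],im[...,1],im[...,2]
    lo=[190,180,360,280] if 0 else None
    roi=np.zeros(r.shape,bool)
    if n=='top': roi[165:290,250:370]=1
    else: roi[200:330,190:345]=1
    def cen(m):
        ys,xs=np.nonzero(m&roi);return np.c_[xs,ys].astype(np.float32)
    bl=cen((b>r+50)&(b>g+40)); hull=cv2.convexHull(bl)
    e=cv2.fitEllipse(hull); print(n,'blue',len(bl),e,back(n,e[0],.099))
    ye=cen((r>150)&(g>130)&(b<80)); print('yellow',len(ye),ye.mean(0),back(n,ye.mean(0),.082))
    rd=cen((r>180)&(g<100)&(b<100)&(r-g>130)); print('red',len(rd),rd.mean(0),back(n,rd.mean(0),.084))
    cp=cen((r-b>60)&(r>130)&(g>70)&(g<150)); print('copper',len(cp)); e=cv2.fitEllipse(cv2.convexHull(cp)); print(e,back(n,e[0],.084))
    dk=cen((r<50)&(g<50)&(b<50)); print('dark',len(dk))
uv=np.array([251/4+235,209/4+160]);print('handle top',back('top',uv,.177))
print('handle side mid',back('side',[282,217],.144), back('side',[283,207],.177))
E
```

```text
top blue 1370 ((311.66412353515625, 225.7353057861328), (47.192142486572266, 47.90928268432617), 142.88555908203125) [ 0.53011169 -0.07494971  0.099     ]
yellow 9 [332.8889 209.    ] [ 0.58556779 -0.14281181  0.082     ]
red 12 [299.25 189.5 ] [ 0.64561927 -0.03568208  0.084     ]
copper 1952
((312.3148498535156, 223.0621795654297), (71.01892852783203, 78.06572723388672), 3.161593198776245) [ 0.53959859 -0.07813016  0.084     ]
dark 39
side blue 1447 ((268.77435302734375, 246.30136108398438), (38.51500701904297, 62.04526901245117), 88.11516571044922) [ 0.53221342 -0.08261376  0.099     ]
yellow 71 [322.9859  261.52112] [ 0.65624523 -0.1310106   0.082     ]
red 14 [313.      236.85715] [ 0.64727423 -0.03603012  0.084     ]
copper 1779
((276.6201477050781, 252.3972930908203), (56.32456588745117, 110.34426879882812), 91.47183227539062) [ 0.55038778 -0.08909892  0.084     ]
dark 624
handle top [ 0.56360346 -0.02745571  0.177     ]
handle side mid [ 0.56945517 -0.0268044   0.144     ] [ 0.57161989 -0.03297516  0.177     ]
```

Run:
```python
from h import *
from scipy.optimize import least_squares
for n in('top','side'):
    im=cv2.imread(f'pics/{n}.png')[:,:,::-1].astype(int);r,g,b=im[...,0],im[...,1],im[...,2]
    gy=(abs(r-g)<25)&(r>135)&(b>r-10) if n=='side' else None
    # radial edge search: blue->copper at r~.076
    c=np.array([.5305,-.0765]); s=cv2.GaussianBlur((r-b).astype(np.float32),(0,0),.6)
    sat=cv2.GaussianBlur((r-g).astype(np.float32),(0,0),.6)
    for nm,rad,z,ch in(('blue/copper',.076,.099,s),('copper/steel',.112,.084,s)):
        pts=[]
        for a in np.arange(0,2*np.pi,.05):
            if n=='side' and nm[0]=='b' and np.sin(a)<.1: continue
            rr=np.arange(rad-.014,rad+.014,.0005)
            P=np.c_[c[0]+rr*np.cos(a),c[1]+rr*np.sin(a),0*rr+z]; uv=proj(n,P).astype(np.float32)
            v=cv2.remap(ch,uv[:,:1],uv[:,1:],cv2.INTER_LINEAR)[:,0]
            gd=np.gradient(v)*(1 if nm[0]=='b' else -1); k=gd.argmax()
            if gd[k]>3 and 3<k<len(rr)-4: pts.append(P[k,:2])
        pts=np.array(pts)
        f=lambda p:np.hypot(*(pts-p[:2]).T)-p[2]
        q=least_squares(f,[*c,rad],loss='soft_l1',f_scale=.001); print(n,nm,len(pts),q.x,np.median(abs(q.fun)))
        f2=lambda p:np.hypot(*(pts-p[:2]).T)-rad
        print('   fixed r',least_squares(f2,c,loss='soft_l1',f_scale=.001).x)
    y,x=np.nonzero((r>170)&(g>150)&(b<110)&(r-b>80)); k=(x>(322 if n=='top' else 318))&(x<340)&(y>(175 if n=='top' else 250))&(y<(195 if n=='top' else 270))
    uv=np.c_[x[k],y[k]].mean(0); B=back(n,uv,.080);print('yellow',k.sum(),uv,B,np.degrees(np.arctan2(B[1]+.0765,B[0]-.5305)))
```

```text
top blue/copper 126 [ 0.53087962 -0.07502779  0.07537578] 0.00040469879750674315
   fixed r [ 0.53088043 -0.07499164]
top copper/steel 124 [ 0.53093244 -0.07546141  0.11130759] 0.0005718383663516416
   fixed r [ 0.53095109 -0.07565568]
yellow 47 [328.57446809 182.68085106] [ 0.6699604  -0.12903349  0.08      ] -20.64094527368467
side blue/copper 55 [ 0.53293158 -0.07514313  0.07488034] 0.0004568805935650788
   fixed r [ 0.53288437 -0.07666304]
side copper/steel 114 [ 0.53284317 -0.07493729  0.11126443] 0.00048827103075421013
   fixed r [ 0.53286982 -0.07485812]
yellow 67 [329.50746269 260.64179104] [ 0.67260137 -0.12706916  0.08      ] -19.58895402195756
```

```bash
cat >> h.py <<'E'
CC={'top':np.array([.5309,-.0753]),'side':np.array([.5329,-.0751])}; YAW=-20.9
AN=np.arange(0,360,.5)
def polar(n,im,rs,z=.084):
    # image resampled over wheel angle (deg clockwise from pointer) x radius
    a=np.radians(YAW-AN)[:,None];rs=np.asarray(rs)[None]
    P=np.stack([CC[n][0]+rs*np.cos(a),CC[n][1]+rs*np.sin(a),0*a+0*rs+z],-1)
    uv=proj(n,P.reshape(-1,3)).astype(np.float32).reshape(*P.shape[:2],2)
    return cv2.remap(im,uv,None,cv2.INTER_LINEAR).astype(float)
def wheel(n,im):
    p=polar(n,im,np.arange(.115,.1275,.002)).mean(1)
    red=p[:,0]-np.maximum(p[:,1],p[:,2]); w=np.clip(red-40,0,None)
    k=np.convolve(np.r_[w[-9:],w,w[:9]],np.ones(19),'valid').argmax()
    i=np.arange(k-14,k+15); ww=w[i%720]
    ang=(ww@i/ww.sum())*.5 if ww.sum()>0 else np.nan
    return (ang+180)%360-180, red.max()
E
python3 - <<'E'
from h import *
for n in('top','side'):
    im=cv2.imread(f'pics/{n}.png')[:,:,::-1].copy(); print(n,wheel(n,im))
    r=im.max(2); roi=np.zeros(r.shape,bool)
    if n=='top': roi[203:221,289:309]=1
    else: roi[200:230,270:294]=1
    ys,xs=np.nonzero((r<75)&roi); c=np.array([xs.mean(),ys.mean()]); print(len(xs),c,xs.min(),xs.max(),ys.min(),ys.max())
    for t in range(44,66,2):
        q=np.radians(t); P=[[CC[n][0]+.06*np.cos(q),CC[n][1]+.06*np.sin(q),z] for z in(.111,.144,.177)]
        print(t,proj(n,P).round(1).tolist())
# base plate corners
for z in(.0,.012):
    q=np.array([back('top',np.array(p)/4+[235,160],z)[:2] for p in[(207,47),(526,177),(401,500),(75,367)]])
    print(q.mean(0),[np.degrees(np.arctan2(*(q[(i+1)%4]-q[i])[::-1])).round(1) for i in range(4)],np.hypot(*(q[1]-q[0])))
o=robot.get_obs();T=R.from_quat(o['tool_rot']);print(T.as_matrix().round(3))
E
```

```text
top (np.float64(-39.916007905138315), np.float64(155.42857142857142))
47 [296.57446809 212.95744681] 292 301 208 217
44 [[298.7, 211.0], [299.3, 209.9], [299.9, 208.8]]
46 [[298.3, 211.5], [298.8, 210.4], [299.4, 209.2]]
48 [[297.8, 212.0], [298.3, 210.9], [298.9, 209.8]]
50 [[297.3, 212.5], [297.9, 211.4], [298.4, 210.3]]
52 [[296.9, 213.0], [297.4, 211.9], [298.0, 210.8]]
54 [[296.5, 213.5], [297.0, 212.5], [297.5, 211.4]]
56 [[296.1, 214.1], [296.6, 213.0], [297.1, 212.0]]
58 [[295.7, 214.6], [296.2, 213.6], [296.7, 212.5]]
60 [[295.4, 215.2], [295.8, 214.2], [296.3, 213.1]]
62 [[295.0, 215.8], [295.5, 214.8], [296.0, 213.8]]
64 [[294.7, 216.4], [295.2, 215.4], [295.6, 214.4]]
side (np.float64(-40.19149793492494), np.float64(175.42857142857142))
247 [281.07287449 217.16194332] 276 287 205 229
44 [[285.0, 229.3], [284.9, 218.3], [284.9, 207.0]]
46 [[284.3, 229.0], [284.3, 218.0], [284.2, 206.7]]
48 [[283.7, 228.7], [283.6, 217.8], [283.5, 206.4]]
50 [[283.0, 228.4], [282.9, 217.5], [282.8, 206.2]]
52 [[282.3, 228.1], [282.2, 217.2], [282.1, 205.9]]
54 [[281.6, 227.9], [281.5, 217.0], [281.3, 205.7]]
56 [[280.9, 227.6], [280.7, 216.7], [280.6, 205.4]]
58 [[280.1, 227.4], [280.0, 216.5], [279.8, 205.2]]
60 [[279.4, 227.2], [279.2, 216.3], [279.1, 205.0]]
62 [[278.6, 227.0], [278.5, 216.1], [278.3, 204.8]]
64 [[277.9, 226.8], [277.7, 216.0], [277.5, 204.7]]
[ 0.53034143 -0.07910696] [np.float64(-111.5), np.float64(158.9), np.float64(69.2), np.float64(-21.1)] 0.2894703359342482
[ 0.52957639 -0.07816683] [np.float64(-111.5), np.float64(158.9), np.float64(69.2), np.float64(-21.1)] 0.28700624981981915
[[-0.917  0.399 -0.   ]
 [ 0.399  0.917 -0.   ]
 [ 0.    -0.    -1.   ]]
```

```bash
python3 -m jog '{"dp":[[-20,-16,0],[-55,-44,0],[-92,-73,0],[-129,-103,0],[-166,-132,0],[-203,-162,0],[-240,-191,0],[-277,-221,0],[-314,-250,0],[-351,-280,0],[-388,-309,0],[-425,-339,0]],"delta_rot":[[0,0,0],[0,0,0],[0,0,0.05],[0,0,0.1],[0,0,0.15],[0,0,0.2],[0,0,0.2],[0,0,0.2],[0,0,0.2],[0,0,0.2],[0,0,0.2],[0,0,0.2]],"gripper":[1,1,1,1,1,1,1,1,1,1,1,1]}' 10
python3 - <<'E'
from h import *
o=robot.get_obs();M=R.from_quat(o['tool_rot']).as_matrix();print(M.round(3),o['q'])
print(M.T@(np.array([.5664,-.0261,.2216])-o['position'])*1000)
E
```

```text
time: 1.7
position: [0.5047, 0.0907, 0.2229]
tool_rot: [0.301, 0.954, 0.0, 0.0]
ft_force: [0.7, 0.3, -0.5]
grip_width: 0.0872
grip_force: 0.0
[[-0.819  0.574  0.001]
 [ 0.574  0.819  0.   ]
 [-0.001  0.001 -1.   ]] [-4.05834270e-02  3.76313084e-01  1.71114151e+00  2.58449834e-04
  1.05318183e+00 -1.00049597e+00]
[-117.53824455  -60.23442663    1.33321669]
```

```bash
python3 -m jog '{"dp":[[-40,-20,0],[-85,-43,0],[-112,-57,0],[-118,-60,1],[-118,-60,1],[-118,-60,1]],"delta_rot":[[0,0,0],[0,0,0],[0,0,0],[0,0,0],[0,0,0],[0,0,0]],"gripper":[1,1,1,1,1,1]}'
python3 - <<'E'
from h import *
o=robot.get_obs();M=R.from_quat(o['tool_rot']).as_matrix();print(o['position'],M[:2,1],o['ft_force'])
print(M.T@(np.array([.5664,-.0261,.2216])-o['position'])*1000)
a=snap('side');b=snap('wrist');save(np.hstack([a[150:350,170:370],b[:, :]][:1]),'s1.png');save(b,'w1.png')
print(wheel('side',a))
E
```

```text
time: 2.3
position: [0.565, -0.0232, 0.2213]
tool_rot: [0.3, 0.954, 0.0, -0.001]
ft_force: [0.3, 0.8, 0.8]
grip_width: 0.0873
grip_force: 0.0
[ 0.56502811 -0.02322667  0.22128561] [0.57311952 0.81947178] [0.30341582 0.83725885 0.76359494]
[-2.77039542 -1.56839793 -0.31933632]
(np.float64(-40.198649324662426), np.float64(175.71428571428572))
```

View pics/w1.png

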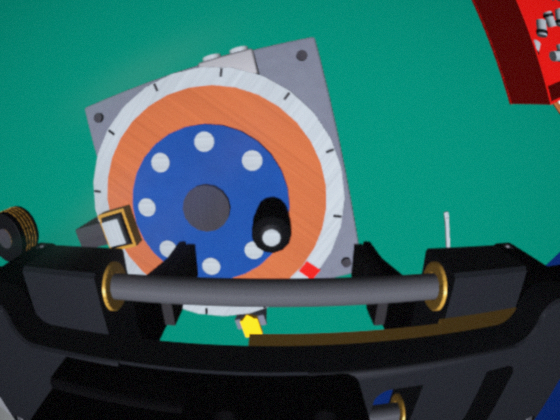

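The wrist view shows the handle top at (271,237), between the finger tips at about x=180 and x=370. The hub is at (207,208) and the red line at (310,271).

```bash
cat >> h.py <<'E'
WM=robot.camera_model('wrist')
def wback(uv,z,o):
    d=np.array([uv[0]-WM['cx'],uv[1]-WM['cy']]);f=WM['fx'];r=np.hypot(*d);t=r/f
    v=np.r_[np.sin(t)*d/r,np.cos(t)]
    T=np.eye(4);T[:3,:3]=R.from_quat(o['tool_rot']).as_matrix();T[:3,3]=o['position'];T=T@np.array(WM['T_tool_cam'])
    v=T[:3,:3]@v;return T[:3,3]+v*(z-T[2,3])/v[2]
E
python3 - <<'E'
from h import *
o=robot.get_obs()
print(WM)
for nm,uv,z in(('hub',(207,208),.109),('handle',(271,237),.177),('red',(310,271),.084),('pointer',(250,325),.082)): print(nm,wback(uv,z,o))
E
```

```text
{'fx': 325.19226210127806, 'fy': 325.19226210127806, 'cx': 274.1806365699478, 'cy': 209.80621201833657, 'T_tool_cam': array([[ 3.26723655e-05, -9.61715759e-01, -2.74048898e-01,
         7.57094654e-02],
       [ 9.99999329e-01, -2.85954475e-04,  1.12271668e-03,
         7.26525878e-04],
       [-1.15809983e-03, -2.74048751e-01,  9.61715104e-01,
        -1.62344372e-01],
       [ 0.00000000e+00,  0.00000000e+00,  0.00000000e+00,
         1.00000000e+00]])}
hub [ 0.53210569 -0.07137227  0.109     ]
handle [ 0.56634408 -0.02508086  0.177     ]
red [ 0.64839587 -0.03456528  0.084     ]
pointer [ 0.66916937 -0.1273043   0.082     ]
```

```bash
python3 -m jog '{"dp":[[-2.5,-1.3,20],[-2.5,-1.3,45],[-2.5,-1.3,70],[-2.5,-1.3,86],[-2.5,-1.3,88],[-2.5,-1.3,88]],"delta_rot":[[0,0,0],[0,0,0],[0,0,0],[0,0,0],[0,0,0],[0,0,0]],"gripper":[1,1,1,1,1,1]}'
python3 - <<'E'
from h import *
o=robot.get_obs();M=R.from_quat(o['tool_rot']).as_matrix();print(o['position'],M[:2,1],o['ft_force'])
print(M.T@(np.array([.5664,-.0259,.133])-o['position'])*1000)
E
python3 -m jog '{"dp":[[0,0,0],[0,0,0],[0,0,0],[0,0,0],[0,0,0],[0,0,0],[0,0,0],[0,0,0]],"delta_rot":[[0,0,0],[0,0,0],[0,0,0],[0,0,0],[0,0,0],[0,0,0],[0,0,0],[0,0,0]],"gripper":[-0.4,-0.4,-0.4,-0.4,-0.4,-0.4,-0.4,-0.4]}' 10
python3 - <<'E'
from h import *
o=robot.get_obs();print(o['position'],o['ft_force'],o['moment'],o['time'])
E
```

```text
time: 3.0
position: [0.567, -0.0258, 0.1336]
tool_rot: [0.3, 0.954, -0.0, -0.0]
ft_force: [0.1, 0.4, -0.9]
grip_width: 0.0869
grip_force: 0.0
[ 0.56701142 -0.02579687  0.13361403] [0.57231903 0.82003102] [ 0.08667922  0.41255263 -0.94233857]
[ 0.4419259  -0.43435694  0.61444753]
time: 3.8
position: [0.5673, -0.0269, 0.1335]
tool_rot: [0.301, 0.954, 0.0, -0.0]
ft_force: [-0.7, -0.2, 0.4]
grip_width: 0.0313
grip_force: 0.0
[ 0.56734025 -0.02687447  0.13349912] [-0.72572306 -0.22314656  0.40818048] [-0.00523145  0.07074397  0.02746073] 3.8
```

```bash
cat > m.py <<'E'
from h import *
import sys
o=robot.get_obs()
for n in sys.argv[1:]:
    im=snap(n);print(n,'t',o['time'],'wheel',np.round(wheel(n,im),1))
print('pos',o['position'].round(4),'F',o['ft_force'].round(1),'grip',o['grip_width'],o['grip_force'])
E
python3 -m jog '{"dp":[[0,0,0],[0,0,0],[0,0,0]],"delta_rot":[[0,0,0],[0,0,0],[0,0,0]],"gripper":[-0.6,-0.6,-0.6]}' 12; python3 m.py top
python3 -m jog '{"dp":[[-3.1,-0.1,0],[-10.4,-0.9,0],[-21.5,-4,0],[-35.3,-11.5,0],[-48.5,-24.7,0],[-57.1,-41.5,0],[-60,-60,0],[-57.1,-78.5,0],[-48.5,-95.3,0],[-35.3,-108.5,0],[-18.5,-117.1,0],[0,-120,0]],"delta_rot":[[0,0,0],[0,0,0],[0,0,0],[0,0,0],[0,0,0],[0,0,0],[0,0,0],[0,0,0],[0,0,0],[0,0,0],[0,0,0],[0,0,0]],"gripper":[-0.6,-0.6,-0.6,-0.6,-0.6,-0.6,-0.6,-0.6,-0.6,-0.6,-0.6,-0.6]}'; python3 m.py side top
```

```text
time: 4.1
position: [0.5672, -0.027, 0.1335]
tool_rot: [0.301, 0.954, -0.0, -0.0]
ft_force: [-1.2, -0.6, 0.7]
grip_width: 0.0288
grip_force: 12.0
top t 4.1 wheel [ nan 10.9]
pos [ 0.5672 -0.027   0.1335] F [-1.2 -0.6  0.7] grip 0.028804696944801794 12.000057091936469
time: 5.35
position: [0.4998, -0.1266, 0.1335]
tool_rot: [0.302, 0.953, 0.001, 0.002]
ft_force: [6.0, 6.1, -3.5]
grip_width: 0.0287
grip_force: 12.0
side t 5.35 wheel [ -7.7 182.6]
top t 5.35 wheel [ -4.8 154.3]
pos [ 0.4998 -0.1266  0.1335] F [ 6.   6.1 -3.5] grip 0.02873069328410389 12.000653150025755
```

```bash
python3 -m jog '{"dp":[[18.5,2.9,0],[35.3,11.5,0],[48.5,24.7,0],[57.1,41.5,0],[60,60,0],[57.1,78.5,0],[48.5,95.3,0],[35.3,108.5,0],[18.5,117.1,0],[0,120,0]],"delta_rot":[[0,0,0],[0,0,0],[0,0,0],[0,0,0],[0,0,0],[0,0,0],[0,0,0],[0,0,0],[0,0,0],[0,0,0]],"gripper":[-0.6,-0.6,-0.6,-0.6,-0.6,-0.6,-0.6,-0.6,-0.6,-0.6]}'; python3 m.py side
python3 -m jog '{"dp":[[-18.5,-2.9,0],[-35.3,-11.5,0],[-48.5,-24.7,0],[-57.1,-41.5,0],[-60,-60,0],[-57.1,-78.5,0],[-48.5,-95.3,0],[-35.3,-108.5,0],[-18.5,-117.1,0],[0,-120,0]],"delta_rot":[[0,0,0],[0,0,0],[0,0,0],[0,0,0],[0,0,0],[0,0,0],[0,0,0],[0,0,0],[0,0,0],[0,0,0]],"gripper":[-0.6,-0.6,-0.6,-0.6,-0.6,-0.6,-0.6,-0.6,-0.6,-0.6]}'; python3 m.py side
```

```text
time: 6.45
position: [0.5677, -0.0271, 0.1335]
tool_rot: [0.3, 0.954, -0.001, -0.0]
ft_force: [-4.2, -4.8, 1.5]
grip_width: 0.0287
grip_force: 12.0
side t 6.45 wheel [ 51.3 181.7]
pos [ 0.5677 -0.0271  0.1335] F [-4.2 -4.8  1.5] grip 0.028657234465707282 11.997010444756597
time: 7.5
position: [0.4991, -0.1261, 0.1336]
tool_rot: [0.302, 0.953, 0.001, 0.002]
ft_force: [6.2, 7.5, -3.7]
grip_width: 0.0285
grip_force: 12.0
side t 7.5 wheel [120.2 181.4]
pos [ 0.4991 -0.1261  0.1336] F [ 6.2  7.5 -3.7] grip 0.028542139974220438 11.99988548643887
```

```bash
cat > fit.py <<'E'
import numpy as np
from scipy.optimize import least_squares
# plate segments: (t0, row increments deg)
first=[3,7,11,15]+[18]*8
SEG=[(4.15,first),(5.45,[18]*10),(6.5,[18]*10)]
DAT=[(4.15,-40),(5.35,-7.7),(6.45,51.3),(7.5,120.2)]
def sim(p,SEG,T,c=.035,th0=-40,w0=0.,t0=4.15,lag=.04):
    I,D=p;dt=.005;t=t0;th=np.radians(th0);w=w0;wf=w0 if w0 else 0;out=[]
    ts=np.arange(t0,max(T)+1e-6,dt);th_=[];w_=[]
    for t in ts:
        th_.append(th);w_.append(w)
        wp=0
        for s,inc in SEG:
            k=int((t-s+1e-6)/.1)
            if t>=s-1e-6 and k<len(inc): wp=np.radians(inc[k])/.1
        wf+=(wp-wf)*dt/lag
        tq=c*(wf-w)+.0005*np.sign(wf-w)-.004*w
        w2=w+(tq-D*np.sign(w if w else tq))/I*dt
        if w==0 and abs(tq)<D: w2=0
        if w*w2<0: w2=0
        w=w2;th+=w*dt
    return np.interp(T,ts,np.degrees(th_)),np.interp(T,ts,w_)
def fit(SEG,DAT,fixc=True):
    T=np.array([d[0] for d in DAT]);Y=np.array([d[1] for d in DAT])
    f=lambda p:np.r_[sim([p[0]/100,p[1]/100],SEG,T,c=p[2]/100)[0]-Y,(p[0]-3.55)*.5,(p[2]-3.5)*4]
    q=least_squares(f,[3.55,3.4,3.5],diff_step=1e-3)
    return q.x/100,q.fun
E
python3 - <<'E'
from fit import *
p,r=fit(SEG,DAT);print(p,r.round(1));print(sim(p[:2],SEG,[5.35,6.45,7.5,7.55],c=p[2]))
print('steady plate speed for 2.09:',2.09+(.004*2.09+p[1])/p[2])
E
```

```text
[0.01999815 0.0606325  0.035164  ] [ 0.  -0.7  0.8 -0.4 -0.8  0.1]
(array([ -8.41251415,  52.12548847, 119.84963854, 123.22420746]), array([1.03508451, 1.18052267, 1.23226484, 1.10707887]))
steady plate speed for 2.09: 4.052021022822374
```

```bash
for i in 1; do 
python3 -m jog '{"dp":[[24.4,5.2,0],[44.6,19.9,0],[57.1,41.5,0],[59.7,66.3,0],[52,90,0],[35.3,108.5,0],[12.5,118.7,0],[-12.5,118.7,0],[-35.3,108.5,0],[-52,90,0],[-59.7,66.3,0],[-57.1,41.5,0]],"delta_rot":[[0,0,0],[0,0,0],[0,0,0],[0,0,0],[0,0,0],[0,0,0],[0,0,0],[0,0,0],[0,0,0],[0,0,0],[0,0,0],[0,0,0]],"gripper":[-0.6,-0.6,-0.6,-0.6,-0.6,-0.6,-0.6,-0.6,-0.6,-0.6,-0.6,-0.6]}'
python3 -m jog '{"dp":[[12.5,-21.6,0],[32.7,-36.3,0],[57.1,-41.5,0]],"delta_rot":[[0,0,0],[0,0,0],[0,0,0]],"gripper":[-0.6,-0.6,-0.6]}'; python3 m.py side; done
python3 -m jog '{"dp":[[24.4,5.2,0],[44.6,19.9,0],[57.1,41.5,0],[59.7,66.3,0],[52,90,0],[35.3,108.5,0],[12.5,118.7,0],[-12.5,118.7,0],[-35.3,108.5,0],[-52,90,0],[-59.7,66.3,0],[-57.1,41.5,0]],"delta_rot":[[0,0,0],[0,0,0],[0,0,0],[0,0,0],[0,0,0],[0,0,0],[0,0,0],[0,0,0],[0,0,0],[0,0,0],[0,0,0],[0,0,0]],"gripper":[-0.6,-0.6,-0.6,-0.6,-0.6,-0.6,-0.6,-0.6,-0.6,-0.6,-0.6,-0.6]}'
python3 -m jog '{"dp":[[12.5,-21.6,0],[32.7,-36.3,0],[57.1,-41.5,0]],"delta_rot":[[0,0,0],[0,0,0],[0,0,0]],"gripper":[-0.6,-0.6,-0.6]}'; python3 m.py side
python3 - <<'E'
from h import *
o=robot.get_obs();print('extra t',o['time'])
E
```

```text
time: 8.75
position: [0.5686, -0.1248, 0.1336]
tool_rot: [0.302, 0.953, 0.001, -0.001]
ft_force: [-4.4, 8.9, 7.3]
grip_width: 0.0286
grip_force: 12.0
time: 9.05
position: [0.4992, -0.1263, 0.1337]
tool_rot: [0.303, 0.953, 0.001, 0.002]
ft_force: [8.3, 11.2, -3.2]
grip_width: 0.0291
grip_force: 12.0
side t 9.05 wheel [-88.4 171.9]
pos [ 0.4992 -0.1263  0.1337] F [ 8.3 11.2 -3.2] grip 0.029058322362692186 12.002345767104998
time: 10.3
position: [0.5686, -0.1248, 0.1337]
tool_rot: [0.301, 0.953, 0.001, -0.001]
ft_force: [-4.8, 7.9, 8.6]
grip_width: 0.0287
grip_force: 12.0
time: 10.6
position: [0.4992, -0.1264, 0.1338]
tool_rot: [0.303, 0.953, 0.001, 0.002]
ft_force: [7.9, 10.3, -1.8]
grip_width: 0.0288
grip_force: 12.0
side t 10.6 wheel [100.1  91.6]
pos [ 0.4992 -0.1264  0.1338] F [ 7.9 10.3 -1.8] grip 0.028845108862632488 12.002332638949156
extra t 10.65
```

```bash
cat >> fit.py <<'E'
SEG+=[(7.55,[24]*15),(9.1,[24]*15)]
DAT+=[(9.05,271.6),(10.6,460.1)]
E
python3 - <<'E'
from fit import *
p,r=fit(SEG,DAT);print(p,r.round(1))
S=SEG+[(10.65,[24]*45)]
for s in (S,):
    T=np.arange(9.05,15.2,.1);th,w=sim(p[:2],s,T,c=p[2]);print(np.c_[T,th,w][::3].round(2).tolist())
E
```

```text
[0.02009165 0.05881442 0.03406174] [ 0.  -1.5 -0.6 -2.3  3.1 -0.9 -0.8 -0.4]
[[9.05, 274.68, 2.14], [9.35, 307.81, 1.95], [9.65, 342.38, 2.06], [9.95, 378.48, 2.13], [10.25, 415.45, 2.17], [10.55, 452.92, 2.19], [10.85, 487.36, 1.95], [11.15, 521.99, 2.07], [11.45, 558.13, 2.13], [11.75, 595.12, 2.17], [12.05, 632.59, 2.19], [12.35, 670.34, 2.2], [12.65, 708.24, 2.21], [12.95, 746.22, 2.21], [13.25, 784.26, 2.21], [13.55, 822.32, 2.21], [13.85, 860.4, 2.22], [14.15, 898.49, 2.22], [14.45, 936.58, 2.22], [14.75, 974.67, 2.22], [15.05, 1012.77, 2.22]]
```

```bash
python3 -m jog '{"dp":[[24.4,5.2,0],[44.6,19.9,0],[57.1,41.5,0],[59.7,66.3,0],[52,90,0],[35.3,108.5,0],[12.5,118.7,0],[-12.5,118.7,0],[-35.3,108.5,0],[-52,90,0],[-59.7,66.3,0],[-57.1,41.5,0]],"delta_rot":[[0,0,0],[0,0,0],[0,0,0],[0,0,0],[0,0,0],[0,0,0],[0,0,0],[0,0,0],[0,0,0],[0,0,0],[0,0,0],[0,0,0]],"gripper":[-0.6,-0.6,-0.6,-0.6,-0.6,-0.6,-0.6,-0.6,-0.6,-0.6,-0.6,-0.6]}' >/dev/null
python3 -m jog '{"dp":[[12.5,-21.6,0],[32.7,-36.3,0],[57.1,-41.5,0]],"delta_rot":[[0,0,0],[0,0,0],[0,0,0]],"gripper":[-0.6,-0.6,-0.6]}'>/dev/null; python3 m.py side
python3 -m jog '{"dp":[[24.4,5.2,0],[44.6,19.9,0],[57.1,41.5,0],[59.7,66.3,0],[52,90,0],[35.3,108.5,0],[12.5,118.7,0],[-12.5,118.7,0],[-35.3,108.5,0],[-52,90,0],[-59.7,66.3,0],[-57.1,41.5,0]],"delta_rot":[[0,0,0],[0,0,0],[0,0,0],[0,0,0],[0,0,0],[0,0,0],[0,0,0],[0,0,0],[0,0,0],[0,0,0],[0,0,0],[0,0,0]],"gripper":[-0.6,-0.6,-0.6,-0.6,-0.6,-0.6,-0.6,-0.6,-0.6,-0.6,-0.6,-0.6]}' >/dev/null
python3 -m jog '{"dp":[[12.5,-21.6,0],[32.7,-36.3,0],[57.1,-41.5,0]],"delta_rot":[[0,0,0],[0,0,0],[0,0,0]],"gripper":[-0.6,-0.6,-0.6]}' >/dev/null; python3 m.py side
python3 -m jog '{"dp":[[24.4,5.2,0],[44.6,19.9,0],[57.1,41.5,0],[59.7,66.3,0],[52,90,0],[35.3,108.5,0],[12.5,118.7,0],[-12.5,118.7,0],[-35.3,108.5,0],[-52,90,0],[-59.7,66.3,0],[-57.1,41.5,0]],"delta_rot":[[0,0,0],[0,0,0],[0,0,0],[0,0,0],[0,0,0],[0,0,0],[0,0,0],[0,0,0],[0,0,0],[0,0,0],[0,0,0],[0,0,0]],"gripper":[-0.6,-0.6,-0.6,-0.6,-0.6,-0.6,-0.6,-0.6,-0.6,-0.6,-0.6,-0.6]}' >/dev/null
python3 -m jog '{"dp":[[12.5,-21.6,0],[32.7,-36.3,0],[57.1,-41.5,0]],"delta_rot":[[0,0,0],[0,0,0],[0,0,0]],"gripper":[-0.6,-0.6,-0.6]}'; python3 m.py side
```

```text
side t 12.15 wheel [-72.5 171.6]
pos [ 0.4993 -0.1264  0.1339] F [ 7.4 11.  -2.2] grip 0.0286108562809971 12.002630849601701
side t 13.7 wheel [119.4 181.7]
pos [ 0.4994 -0.1264  0.1339] F [ 8.4 10.7 -1.9] grip 0.02880360024728168 12.002631181385368
time: 15.25
position: [0.4994, -0.1264, 0.1339]
tool_rot: [0.303, 0.953, 0.001, 0.002]
ft_force: [7.6, 10.0, -1.6]
grip_width: 0.0288
grip_force: 12.0
side t 15.25 wheel [-50.1 175.1]
pos [ 0.4994 -0.1264  0.1339] F [ 7.6 10.  -1.6] grip 0.028835532152240467 12.00264460989274
```

```bash
python3 -m jog '{"dp":[[24.4,5.2,0],[44.6,19.9,0],[57.1,41.5,0],[59.7,66.3,0],[52,90,0],[35.3,108.5,0],[12.5,118.7,0],[-12.5,118.7,0],[-35.3,108.5,0],[-52,90,0],[-59.7,66.3,0],[-57.1,41.5,0]],"delta_rot":[[0,0,0],[0,0,0],[0,0,0],[0,0,0],[0,0,0],[0,0,0],[0,0,0],[0,0,0],[0,0,0],[0,0,0],[0,0,0],[0,0,0]],"gripper":[-0.6,-0.6,-0.6,-0.6,-0.6,-0.6,-0.6,-0.6,-0.6,-0.6,-0.6,-0.6]}' >/dev/null
python3 -m jog '{"dp":[[12.5,-21.6,0],[32.7,-36.3,0],[57.1,-41.5,0]],"delta_rot":[[0,0,0],[0,0,0],[0,0,0]],"gripper":[-0.6,-0.6,-0.6]}'>/dev/null; python3 m.py side
python3 -m jog '{"dp":[[24.4,5.2,0],[44.6,19.9,0],[57.1,41.5,0],[59.7,66.3,0],[52,90,0],[35.3,108.5,0],[12.5,118.7,0],[-12.5,118.7,0],[-35.3,108.5,0],[-52,90,0],[-59.7,66.3,0],[-57.1,41.5,0]],"delta_rot":[[0,0,0],[0,0,0],[0,0,0],[0,0,0],[0,0,0],[0,0,0],[0,0,0],[0,0,0],[0,0,0],[0,0,0],[0,0,0],[0,0,0]],"gripper":[-0.6,-0.6,-0.6,-0.6,-0.6,-0.6,-0.6,-0.6,-0.6,-0.6,-0.6,-0.6]}' >/dev/null
python3 -m jog '{"dp":[[12.5,-21.6,0],[32.7,-36.3,0],[57.1,-41.5,0]],"delta_rot":[[0,0,0],[0,0,0],[0,0,0]],"gripper":[-0.6,-0.6,-0.6]}' >/dev/null; python3 m.py side
cat >> fit.py <<'E'
SEG+=[(10.65+1.55*k,[24]*15) for k in range(5)]
DAT+=[(12.15,647.5),(13.7,839.4),(15.25,1029.9)]
E
python3 - <<'E'
from fit import *
for I in (.02,.025,.03,.035):
    T=np.array([d[0] for d in DAT]);Y=np.array([d[1] for d in DAT])
    q=least_squares(lambda p:sim([I,p[0]],SEG,T,c=p[1],lag=abs(p[2]))[0]-Y,[.058,.035,.04],diff_step=1e-3)
    print(I,q.x,q.fun.round(1))
    # steps ramp down 20,16,12,8,4 then stop
    S=SEG+[(18.4,[20,16,12,8,4])]
    print(sim([I,q.x[0]],S,[18.35,18.4,18.6,18.9,19.2,19.6,20],c=q.x[1],lag=abs(q.x[2])))
E
```

```text
side t 16.8 wheel [142. 181.]
pos [ 0.4994 -0.1265  0.134 ] F [ 8.1 10.1 -1.8] grip 0.028801034809504952 12.00265150051564
side t 18.35 wheel [-27.6 180.6]
pos [ 0.4994 -0.1265  0.134 ] F [ 7.1 10.2 -2.6] grip 0.028681509074930507 12.002633269876242
0.02 [0.03419877 0.0220957  0.0032457 ] [ 0.  -3.3 -1.8 -0.3  2.7 -0.5  1.5 -0.5 -0.9]
(array([1409.0032798 , 1414.97846763, 1437.12441929, 1463.54735255,
       1476.23930333, 1478.04039111, 1478.04039111]), array([2.21874882, 1.98631267, 1.84362076, 1.1805515 , 0.36436103,
       0.        , 0.        ]))
0.025 [0.05480014 0.03277958 0.00250256] [ 0.  -2.3 -1.7 -2.1  2.2  0.   1.9 -0.3 -1.1]
(array([1408.18975989, 1414.10352975, 1435.7595787 , 1460.43341386,
       1469.68858424, 1469.95553018, 1470.01942607]), array([2.22419701, 1.96053988, 1.79044716, 1.04205679, 0.13879528,
       0.0069932 , 0.00429943]))
0.03 [0.07553339 0.04354548 0.00250263] [ 0.  -1.7 -1.8 -3.3  2.1  0.3  2.2 -0.2 -1.1]
(array([1407.82800869, 1413.70562644, 1435.04326801, 1458.62477133,
       1465.68933431, 1465.78944511, 1465.85179362]), array([2.22838876, 1.93730547, 1.75552301, 0.94842448, 0.01062578,
       0.00703728, 0.00400548]))
0.035 [ 0.09638009  0.05436442 -0.00250269] [ 0.  -1.3 -1.8 -4.1  2.   0.6  2.4 -0.1 -1.2]
(array([1407.50834532, 1413.35880535, 1434.46649648, 1457.27857512,
       1463.01304212, 1463.11493794, 1463.17589949]), array([2.23107028, 1.92018213, 1.73063629, 0.88296105, 0.01094505,
       0.00704822, 0.00376761]))fit.py:20: RuntimeWarning: overflow encountered in scalar multiply
  if w*w2<0: w2=0
fit.py:16: RuntimeWarning: overflow encountered in scalar divide
  wf+=(wp-wf)*dt/lag
fit.py:20: RuntimeWarning: invalid value encountered in scalar multiply
  if w*w2<0: w2=0
fit.py:16: RuntimeWarning: invalid value encountered in scalar add
  wf+=(wp-wf)*dt/lag
  cost_new = 0.5 * np.dot(f_new, f_new)
```

```bash
python3 -m jog '{"dp":[[24.4,5.2,0],[44.6,19.9,0],[57.1,41.5,0],[59.7,66.3,0],[52,90,0],[35.3,108.5,0],[12.5,118.7,0],[-12.5,118.7,0],[-35.3,108.5,0],[-52,90,0],[-59.7,66.3,0],[-57.1,41.5,0]],"delta_rot":[[0,0,0],[0,0,0],[0,0,0],[0,0,0],[0,0,0],[0,0,0],[0,0,0],[0,0,0],[0,0,0],[0,0,0],[0,0,0],[0,0,0]],"gripper":[-0.6,-0.6,-0.6,-0.6,-0.6,-0.6,-0.6,-0.6,-0.6,-0.6,-0.6,-0.6]}' >/dev/null
python3 -m jog '{"dp":[[12.5,-21.6,0],[32.7,-36.3,0],[57.1,-41.5,0]],"delta_rot":[[0,0,0],[0,0,0],[0,0,0]],"gripper":[-0.6,-0.6,-0.6]}'>/dev/null
python3 -m jog '{"dp":[[18.5,2.9,0],[35.3,11.5,0],[48.5,24.7,0],[57.1,41.5,0],[60,60,0],[57.1,78.5,0],[48.5,95.3,0],[35.3,108.5,0],[18.5,117.1,0],[0,120,0]],"delta_rot":[[0,0,0],[0,0,0],[0,0,0],[0,0,0],[0,0,0],[0,0,0],[0,0,0],[0,0,0],[0,0,0],[0,0,0]],"gripper":[-0.6,-0.6,-0.6,-0.6,-0.6,-0.6,-0.6,-0.6,-0.6,-0.6]}'; python3 m.py side
cat >> fit.py <<'E'
SEG+=[(18.4,[24]*15),(19.9,[18]*10)]
DAT+=[(16.8,1222),(18.35,1412.4)]
E
python3 - <<'E'
from fit import *
p,r=fit(SEG,DAT);print(p,r)
print(sim(p[:2],SEG,[19.9,20.9,20.95],c=p[2]))
E
```

```text
time: 20.9
position: [0.568, -0.0274, 0.134]
tool_rot: [0.3, 0.954, -0.001, 0.0]
ft_force: [-4.2, -5.5, 4.6]
grip_width: 0.0287
grip_force: 12.0
side t 20.9 wheel [nan 0.7]
pos [ 0.568  -0.0274  0.134 ] F [-4.2 -5.5  4.6] grip 0.028737905914838584 12.000079405261204
[0.02418117 0.05564682 0.03334623] [ 0.         -3.84550413 -2.86979983 -2.81448318  1.51929263  0.1386688
  2.69892519  1.01606454  0.75643419 -1.10109542 -1.25843506 -0.56594127
 -0.66150839]
(array([1601.38424249, 1705.14782818, 1709.38169523]), array([2.23163333, 1.53151399, 1.41315228]))
```

```bash
python3 -m jog '{"dp":[[-18.5,-2.9,0],[-35.3,-11.5,0],[-48.5,-24.7,0],[-57.1,-41.5,0],[-60,-60,0]],"delta_rot":[[0,0,0],[0,0,0],[0,0,0],[0,0,0],[0,0,0]],"gripper":[-0.6,-0.6,-0.6,-0.6,-0.6]}'; python3 m.py side
cat >> fit.py <<'E'
SEG+=[(20.95,[18]*5)]
E
python3 - <<'E'
from fit import *
p,r=fit(SEG,DAT)
for k in range(0,6):
  print(k,sim(p[:2],SEG+[(21.5,[18]*k)],[21.45,21.5,21.5+k*.1,23],c=p[2]))
E
```

```text
time: 21.45
position: [0.5821, -0.1112, 0.1339]
tool_rot: [0.301, 0.954, 0.0, -0.0]
ft_force: [-3.9, 4.0, 8.5]
grip_width: 0.0288
grip_force: 12.0
side t 21.45 wheel [-48.  173.4]
pos [ 0.5821 -0.1112  0.1339] F [-3.9  4.   8.5] grip 0.028808867217124536 12.000839207321405
0 (array([1746.98680696, 1750.61937615, 1750.61937615, 1762.98255228]), array([1.31242695, 1.21060788, 1.21060788, 0.        ]))
1 (array([1746.98680696, 1750.61937615, 1757.19935365, 1769.93221188]), array([1.31242695, 1.21060788, 1.13360701, 0.        ]))
2 (array([1746.98680696, 1750.61937615, 1763.75250159, 1776.96635085]), array([1.31242695, 1.21060788, 1.15510558, 0.        ]))
3 (array([1746.98680696, 1750.61937615, 1770.44555342, 1784.0882324 ]), array([1.31242695, 1.21060788, 1.17955579, 0.        ]))
4 (array([1746.98680696, 1750.61937615, 1777.26968866, 1791.28373401]), array([1.31242695, 1.21060788, 1.20091239, 0.        ]))
5 (array([1746.98680696, 1750.61937615, 1784.20686109, 1798.54129537]), array([1.31242695, 1.21060788, 1.21923066, 0.        ]))
```

```bash
python3 -m jog '{"dp":[[2.9,-18.5,0],[11.5,-35.3,0],[24.7,-48.5,0],[37.5,-55.6,0],[37.5,-55.6,0],[37.5,-55.6,0],[37.5,-55.6,0],[37.5,-55.6,0],[37.5,-55.6,0]],"delta_rot":[[0,0,0],[0,0,0],[0,0,0],[0,0,0],[0,0,0],[0,0,0],[0,0,0],[0,0,0],[0,0,0]],"gripper":[-0.6,-0.6,-0.6,-0.6,-0.6,-0.6,-0.6,-0.6,-0.6]}'; python3 m.py side top; python3 m.py side
cat >> fit.py <<'E'
SEG+=[(21.5,[18,18,18,14])]
E
python3 - <<'E'
from fit import *
p,r=fit(SEG,DAT)
print(sim(p[:2],SEG,[21.45,22.4],c=p[2]))
E
python3 - <<'E'
from h import *
a=snap('side');save(cv2.resize(a[190:340,180:360],None,fx=4,fy=4,interpolation=cv2.INTER_CUBIC),'s2.png')
E
```

```text
time: 22.4
position: [0.5208, -0.1351, 0.134]
tool_rot: [0.301, 0.954, -0.0, 0.001]
ft_force: [0.2, 0.4, 5.1]
grip_width: 0.0285
grip_force: 12.0
side t 22.4 wheel [ -3.4 182.4]
top t 22.4 wheel [ -3.  154.1]
pos [ 0.5208 -0.1351  0.134 ] F [0.2 0.4 5.1] grip 0.028549583223119308 11.999997573439032
side t 22.5 wheel [ -3.5 182.4]
pos [ 0.5208 -0.1351  0.134 ] F [-0.1  0.5  4.8] grip 0.02875606274117071 11.999968781601638
(array([1746.98680696, 1789.57417162]), array([1.31242695, 0.        ]))
```

View pics/s2.png

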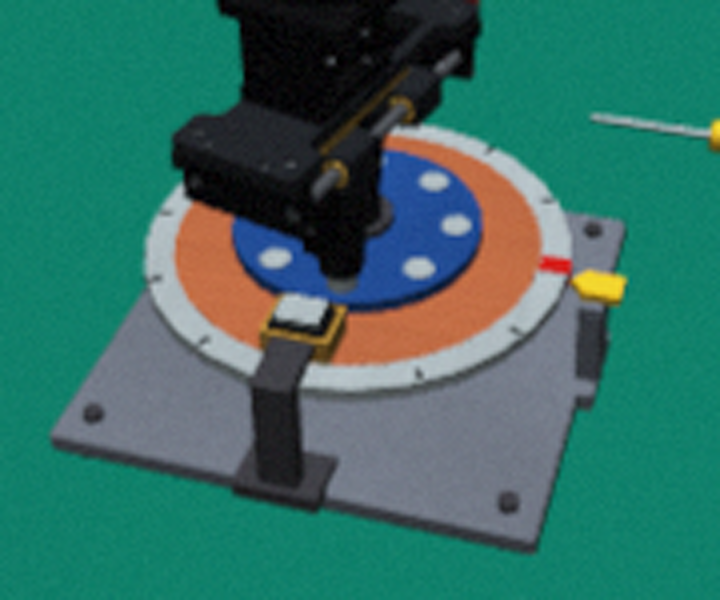

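The side view shows the wheel stopped with the red line at (555,266), about 3° short of the pointer tip at (572,283). I'll close that with a short extra pull.

Run:
```python
from fit import *
for P in ((.0242,.0556,.0333),(.03,.0755,.0435),(.02,.055,.0335)):
  for s in ([12,12],[18],[14,14],[16,16],[18,14],[18,18],[20,20]):
    print(P,s,*[round(float(sim(P[:2],[(0,s)],[1.],c=P[2],th0=0,t0=0,lag=l)[0][0]),1) for l in(.02,.04)])
a0=248
for s in([16,16],[18,18]):
    print([(round(60*(np.cos(np.radians(a0+d))-np.cos(np.radians(a0))),1),round(60*(np.sin(np.radians(a0+d))-np.sin(np.radians(a0))),1)) for d in np.cumsum(s)])
```

```text
(0.0242, 0.0556, 0.0333) [12, 12] 0.6 0.3
(0.0242, 0.0556, 0.0333) [18] 0.7 0.5
(0.0242, 0.0556, 0.0333) [14, 14] 1.2 0.9
(0.0242, 0.0556, 0.0333) [16, 16] 2.1 1.7
(0.0242, 0.0556, 0.0333) [18, 14] 2.3 1.8
(0.0242, 0.0556, 0.0333) [18, 18] 3.1 2.6
(0.0242, 0.0556, 0.0333) [20, 20] 4.1 3.6
(0.03, 0.0755, 0.0435) [12, 12] 0.5 0.3
(0.03, 0.0755, 0.0435) [18] 0.7 0.4
(0.03, 0.0755, 0.0435) [14, 14] 1.1 0.8
(0.03, 0.0755, 0.0435) [16, 16] 2.0 1.5
(0.03, 0.0755, 0.0435) [18, 14] 2.2 1.7
(0.03, 0.0755, 0.0435) [18, 18] 2.9 2.4
(0.03, 0.0755, 0.0435) [20, 20] 4.0 3.5
(0.02, 0.055, 0.0335) [12, 12] 0.7 0.5
(0.02, 0.055, 0.0335) [18] 0.9 0.6
(0.02, 0.055, 0.0335) [14, 14] 1.6 1.2
(0.02, 0.055, 0.0335) [16, 16] 2.5 2.1
(0.02, 0.055, 0.0335) [18, 14] 2.7 2.2
(0.02, 0.055, 0.0335) [18, 18] 3.7 3.1
(0.02, 0.055, 0.0335) [20, 20] 4.9 4.3
[(np.float64(16.2), np.float64(-4.0)), (np.float64(32.9), np.float64(-3.5))]
[(np.float64(18.3), np.float64(-4.2)), (np.float64(37.0), np.float64(-2.6))]
```

```bash
python3 -m jog '{"dp":[[18.3,-4.2,0],[37,-2.6,0],[37,-2.6,0],[37,-2.6,0],[37,-2.6,0]],"delta_rot":[[0,0,0],[0,0,0],[0,0,0],[0,0,0],[0,0,0]],"gripper":[-0.6,-0.6,-0.6,-0.6,-0.6]}'; python3 m.py side top
python3 - <<'E'
from h import *
a=snap('side');save(cv2.resize(a[230:300,260:360],None,fx=6,fy=6,interpolation=cv2.INTER_CUBIC),'s3.png')
E
```

```text
time: 23.1
position: [0.4883, -0.1163, 0.1339]
tool_rot: [0.3, 0.954, -0.001, 0.001]
ft_force: [-2.1, -0.8, 5.7]
grip_width: 0.0288
grip_force: 12.0
side t 23.1 wheel [  0.7 181.1]
top t 23.1 wheel [  1.  152.4]
pos [ 0.4883 -0.1163  0.1339] F [-2.1 -0.8  5.7] grip 0.028829569395302592 12.000444014556706
```

View pics/s3.png

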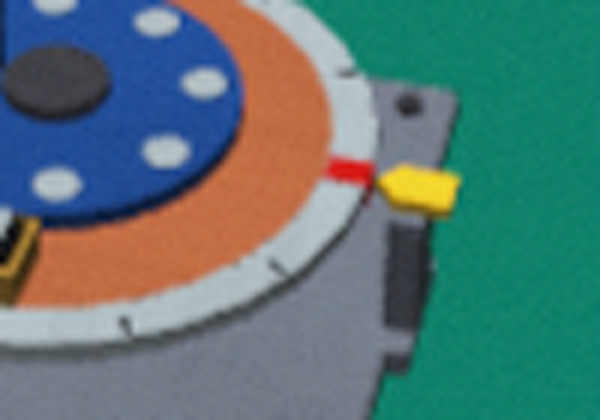

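The red line at (350,172) now lies at the pointer tip (378,183), within about 1°. I'll release the handle and draw the hand clear upward.

```bash
python3 -m jog '{"dp":[[0,0,0],[0,0,0],[0,0,0],[0,0,0],[0,0,0],[0,0,0],[0,0,-10],[0,0,-30],[0,0,-60],[0,0,-90],[0,0,-120],[0,0,-140]],"delta_rot":[[0,0,0],[0,0,0],[0,0,0],[0,0,0],[0,0,0],[0,0,0],[0,0,0],[0,0,0],[0,0,0],[0,0,0],[0,0,0],[0,0,0]],"gripper":[0.2,0.6,1,1,1,1,1,1,1,1,1,1]}'
python3 -m jog '{"dp":[[20,0,-10],[50,0,-10],[80,0,-10],[100,0,-10],[100,0,-10],[100,0,-10],[100,0,-10],[100,0,-10]],"delta_rot":[[0,0,0],[0,0,0],[0,0,0],[0,0,0],[0,0,0],[0,0,0],[0,0,0],[0,0,0]],"gripper":[1,1,1,1,1,1,1,1]}'; python3 m.py side top
python3 - <<'E'
from h import *
a=snap('side');save(cv2.resize(a[150:350,160:400],None,fx=3,fy=3,interpolation=cv2.INTER_CUBIC),'s4.png')
E
```

```text
time: 24.45
position: [0.4883, -0.1156, 0.2766]
tool_rot: [0.301, 0.954, -0.0, 0.002]
ft_force: [-0.3, 0.1, -0.9]
grip_width: 0.0872
grip_force: 0.0
time: 25.25
position: [0.4069, -0.0588, 0.2837]
tool_rot: [0.301, 0.954, -0.0, 0.0]
ft_force: [0.2, 0.2, 0.4]
grip_width: 0.087
grip_force: 0.0
side t 25.25 wheel [  0.6 180.6]
top t 25.25 wheel [  0.9 155.4]
pos [ 0.4069 -0.0588  0.2837] F [0.2 0.2 0.4] grip 0.08698255395002522 0.0
```

View pics/s4.png

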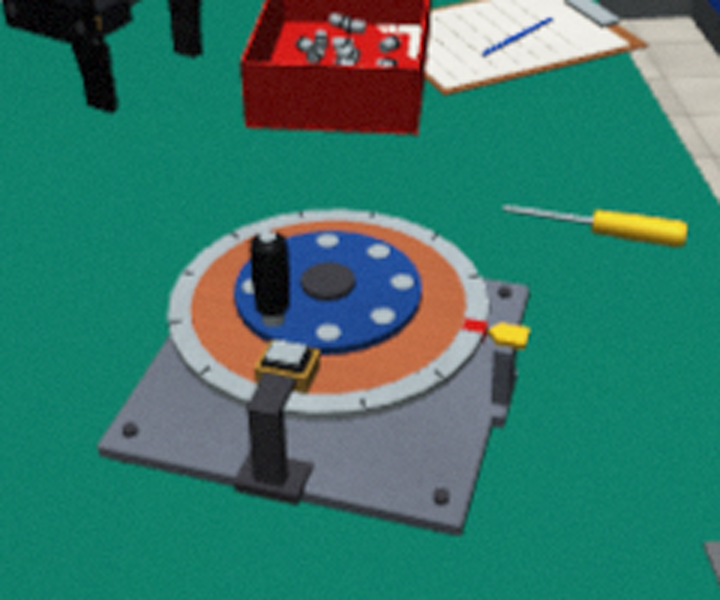

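The handle is free and at rest, the red line at (475,325) meets the pointer at (495,333), and the hand is clear of the rig.

```bash
python3 -c "
from rig import robot
print(robot.hand_in())"
```

```text
the job is handed in; nothing more can be done
None
```

The brush is bedded in and the job is handed in: by camera measurements the flywheel averaged 20 to 21 turns a minute for about 9 s, then stopped with its red line within about 1° of the pointer, and the handle was released with the hand clear at 25 s.

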